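Park the colony reader's sprung shuttle at its middle stop

ROBOT

A 7-joint arm with a two-finger parallel gripper is mounted at the origin on a cart in front of the work surface, level with it; the furniture and walls round the work are solid. World frame = base frame: x ahead of the robot, y to its left, z up, the work surface at z = 0. Lengths are in mm, angles in degrees, forces in N, time in s.
With the tool pointing down it reaches from about 425 to 950 mm from the base axis. Payload 16.7 kg.
Tool frame: the origin (TCP) lies on the centre line of the jaws, within the pads' length; the fingertips stand 17 mm ahead of it and the grasp point (between the pads) lies 2 mm behind it; z points along the fingers, y is the line along which they close (so a half turn about z gives the same grasp; the last joint's range is limited). The gripper opens to 94 mm and grips with 3 to 60 N. Pads are 16 mm wide; open, the fingers measure 119 mm over their backs; the gripper's body (75 mm by 177 mm) begins 78 mm behind the grasp point.
Start: joints at [-79.498, 24.414, 4.234, 92.017, -1.954, 63.644, -3.845], TCP at [220.52, 637.924, 222.467] pointing down, gripper open.
Joint ranges: [-163.25, 163.25], [-28.42, 122.38], [-70.27, 78.77], [12.13, 141.07], [-58.53, 238.53], [9.26, 117.41], [-156.51, 156.51]. Speed limits (degrees/s): [108.29, 108.29, 136.94, 136.94, 172.46, 172.46, 172.46].

INTERFACE

Orientations are given as a 3x3 rotation matrix whose columns are the frame's x, y, z axes.
In Python, from cell import sense, read_camera, hand_in, outline_of gives the robot as it stands. The module is installed in compiled form; this text tells all that it offers.
- The arm moves only by the tool carry_out, never from a script. Its argument "plan" is a list of rows, each a list of 5 numbers: the shift along the tool's x, y, z in cm, then the turn about the tool's z in degrees, then the opening, from 0 (shut) to 1 (fully open). A call has 1 to 20 rows; each row is the pose to reach, as a shift and turn from the pose commanded when the call began, along the tool's axes at that moment; what a row does not reach only later rows make up. A row lasts 1/12 s, in which the tool goes at most 41.7 mm and 7.16 degrees, less where a joint would pass 70% of its speed; a pose out of reach is approached as far as the arm can. A call with a gripper value outside its range is refused whole. The fingers move at their own pace and stop on an object; "squeeze" is the grip in N (left out, the last holds). Time passes only in rows, so rows that repeat a pose let the fingers close. It gives the time, the measured TCP pose, the force, the opening and the grip force at its end, in the units of the state.
- sense(): the state, without advancing time (a new reading comes with each control period).
- read_camera(name): name is "scene" or "side" or "wrist"; returns a dict with "frame" (420x560x3 uint8, red, green, blue), "intrinsics" (3x3 intrinsics, pixels), "distortion" ([k1, k2, p1, p2, k3] as OpenCV has them; the pictures are not rectified), "R" (3x3) and "t" (3): a world point X has camera coordinates R X + t. Camera axes: x right, y down, z forward; pixel columns grow to the right and rows downward; lengths in mm; the calibration is good to about 2 mm. A picture is of the moment at which its call begins. There is no depth.
- hand_in(): hands the job in; it is judged then, once.
Trained networks look in a picture, given as the dict that the camera call returned (one of the last four; its "shot" number tells which), for a name from the list of things; names that differ only in an ending like _2 or _b are one class to them, and where a whole thing is asked for, a point or a joint stands for the part that bears it (a point fixed in the world has none). Each returns a list of dicts, best first, with "score" (0 to 1); they miss things now and then, are a little off and sometimes report something else, mostly with a low value. They report only what shows in the picture. A call takes as long as a camera call.
- outline_of(picture, thing): "region" (420x560 bool, what is visible of it) and "uv" ([column, row] in pixels, amid what is visible of it).
The state is a dict: "t": time; "joint_positions": joint angles; "qvel": joint speeds; "joint_efforts": joint torques, N m; "eef_pos": TCP position; "tcp_rot": TCP orientation; "force": force on the tool from outside, world axes, zero at the start; "torque": the same for the moment, N m; "opening": finger opening in mm; "gripper_force": force on a finger pad.
Only numpy, scipy, OpenCV 4.12 (cv2) and the standard library are available. Lean on these libraries where they do the work, as an engineer would, in place of code of your own. Each camera call takes 0.05 s, during which the arm holds its last target. There are 200 camera calls.

TASK

The petri dish lies on the sprung shuttle of the small colony reader and has to be parked under the reading bar. First push the upright tab of the transport bolt outward, away from the tray, as far as it goes, to unlock the shuttle; then push the shuttle by its front plate all the way back to its stop and let go, so that it springs back and the stop pin catches it at the middle position. Only push with the fingers: do not pick up the dish or anything else, and leave the bottles and the tube standing where they are.

Things in the scene. Friction and masses are not known exactly. Their poses are not given: they have to be found in the camera images.
- reader: grey base plate of the colony reader, 240 x 168 mm, 12 mm thick, fixed to the worktop. Its +x is the direction in which the shuttle is pushed (away from the robot), +y left of that, z up; origin at worktop height, 140 mm behind the plate's front edge, 82 mm from its right and 86 mm from its left edge. A white housing, top at z = 54 mm, stands at the rear.
- push_face (a point): centre of the front face of the shuttle's upright front plate: 64 mm wide, 7 mm thick, from z = 20 to 82 mm; the point is at z = 55 mm. Moves with the shuttle; at the front rest it lies at x = -142 mm, y = 0 in the reader's frame, 2 mm ahead of the base plate's front edge. Push it along the reader's +x.
- shuttle (a joint): position of the shuttle, m: 0 front rest, 0.08 rear stop. A spring presses it towards 0 with about 4 N at the front, 8 N at the rear. Past 0.05 the stop pin drops behind its wedge; let go from further back, it springs forward and is caught at about 0.05, the middle position. Until the transport bolt is withdrawn it is blocked at about 0.001.
- bolt_tab (a point): point on the inner face (towards the tray) of the transport bolt's upright dark tab on the reader's front right: tab 20 mm wide in x, 6 mm thick in y, z = 24 to 84 mm; point at z = 68 mm, x = -105 mm, y = -86 mm less the joint value (reader's frame). Push it along the reader's -y. Inside of it bolt guide, tray and dish reach z = 39 mm at most: fingertips above 45 mm are free.
- transport_bolt (a joint): how far the transport bolt is withdrawn, in m: 0 fully in, 0.022 fully out; beyond 0.014 the shuttle is free. It has about 2 N of friction and stays where it is left.
- tray_floor (a point): centre of the shuttle's tray floor, on which the dish lies; moves with the shuttle, axes like the reader's. The tray's rim is 108 mm square and 12 mm higher than the floor.
- reading_bar (a point): centre of the top of the white reading bar that spans the plate: 30 mm wide in x, 170 mm long in y, from z = 59 to 73 mm, with a black lens under it; fixed. In the reader's frame it lies at x = -31, y = 0 mm. In the middle position the dish is centred under it.
- pin_knob (a point): top of the black knob (16 mm across) of the sprung stop pin, which stands through the left end of the bar, at x = -31, y = 65, z = 96 mm in the reader's frame. The pin rises 11 mm by itself as the shuttle's wedge passes below and drops behind it; it need not be touched.
- dish: clear round petri dish, 92 mm across, 15 mm high, 14 to 33 g, loose in the shuttle's tray; origin at the centre of its underside, 22 mm above the worktop.
- brown_bottle: brown dropper bottle with a black cap, 30 mm across, 62 mm high, loose on the worktop on the right of the reader; origin at the centre of its underside. To be left alone.
- white_bottle: white reagent bottle, 37 mm across, 69 mm high, loose on the worktop on the left in front of the reader; origin at the centre of its underside. To be left alone.
- tube: 50 ml skirted tube with an orange cap, 34 mm across, 113 mm high, standing loose on the worktop left of the reader; origin at the centre of its underside. To be left alone.

How it is judged:
By the outcome, as a careful person would: the job done as asked, in the order asked, and still so for the second after the job is handed in, with the robot touching nothing.
It also fails if it takes over 38 s, if anything falls off the work surface, if the arm or the gripper's body presses on something with over 40 N, if the wrist force passes 120 N, or if a joint passes its speed limit or range.

## Working session

There is one attempt and no reset: what is moved stays moved. The work goes in short steps, Python scripts to look and compute and a tool call to move; the robot and the scene stay as the last step left them, time stands still between calls to the robot, and variables do not carry over. Pictures are saved under pics/ and viewed, at most 10 in all, crops included, and the job is handed in when it is done.

Besides the shell and the picture viewer there is one more tool, called after "Request:" as a command line: name --pt "numbers of a row" for each row, then --argument value for the rest. carry_out: Moves the arm, as the interface text tells. Its arguments: {"type":"object","properties":{"plan":{"type":"array","items":{"type":"array","items":{"type":"number"}}},"squeeze":{"type":"number"}},"required":["plan"]}

```bash
mkdir -p pics; python3 - <<'E'
from cell import *
import cv2,numpy as np
s=sense();print(s['t'],s['eef_pos'],np.round(s['tcp_rot'],3).tolist(),s['opening'],s['force'])
for n in ['scene','side']:
    p=read_camera(n);cv2.imwrite(f'pics/{n}0.png',p['frame'][:,:,::-1])
    print(n,np.round(p['intrinsics'],1).tolist(),np.round(p['R'],3).tolist(),p['t'])
    for th in ['reader','push_face','bolt_tab','pin_knob','dish','brown_bottle','white_bottle','tube']:
        o=outline_of(p,th)
        print(th,[(round(d['score'],2),np.round(d['uv']).tolist(),int(d['region'].sum())) for d in o[:2]])
E
```

```text
0.0 [220.37863442 637.57169334 221.77889432] [[-0.945, 0.327, -0.0], [0.327, 0.945, -0.001], [-0.0, -0.001, -1.0]] 94.13154437256503 [ 0.18315243 -0.5822836   0.34515503]
scene [[502.4, 0.0, 285.7], [0.0, 502.4, 211.9], [0.0, 0.0, 1.0]] [[0.565, -0.825, 0.005], [-0.388, -0.271, -0.881], [0.728, 0.496, -0.474]] [-504.00696782  248.29805798  799.8122502 ]
reader [(0.86, [313.0, 269.0], 5882), (0.36, [189.0, 216.0], 547)]
push_face [(0.83, [258.0, 271.0], 856)]
bolt_tab [(0.71, [277.0, 277.0], 274)]
pin_knob [(0.58, [293.0, 221.0], 52), (0.32, [363.0, 290.0], 457)]
dish [(0.76, [274.0, 263.0], 1009)]
brown_bottle [(0.87, [363.0, 290.0], 435)]
white_bottle [(0.95, [213.0, 235.0], 508)]
tube [(0.3, [215.0, 233.0], 431)]
side [[545.4, 0.0, 277.4], [0.0, 545.4, 211.8], [0.0, 0.0, 1.0]] [[0.96, -0.279, 0.005], [-0.113, -0.407, -0.906], [0.255, 0.87, -0.423]] [-604.74782097   48.84669005 1373.56661992]
reader [(0.62, [276.0, 254.0], 4937), (0.27, [280.0, 284.0], 388)]
push_face [(0.61, [231.0, 234.0], 587)]
bolt_tab [(0.55, [222.0, 249.0], 219), (0.41, [234.0, 233.0], 600)]
pin_knob [(0.37, [282.0, 216.0], 61), (0.25, [219.0, 250.0], 230)]
dish [(0.73, [243.0, 235.0], 353)]
brown_bottle [(0.69, [277.0, 283.0], 372)]
white_bottle [(0.79, [240.0, 210.0], 306)]
tube [(0.56, [224.0, 189.0], 369)]
```

View pics/scene0.png

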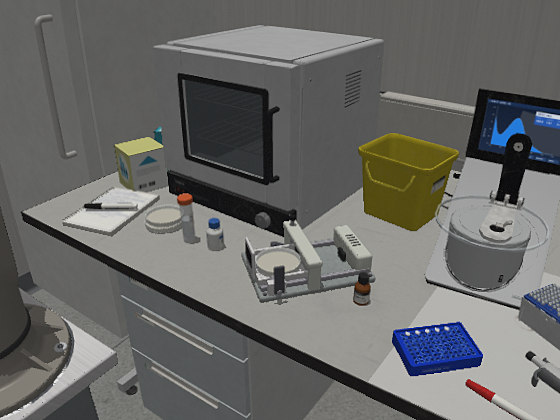

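View pics/side0.png

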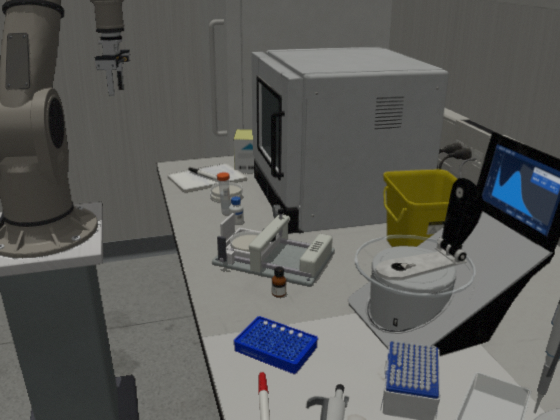

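The scene view shows the reader around (310,270), with the dark bolt tab at (278,278), the front plate at (250,250) and the brown bottle at (363,290). In the side view the reader is around (275,255). I need enlargements of both.

```bash
python3 - <<'E'
import cv2
a=cv2.imread('pics/scene0.png')[205:310,225:385];b=cv2.imread('pics/side0.png')[190:300,200:345]
cv2.imwrite('pics/c1.png',cv2.resize(a,None,fx=5,fy=5,interpolation=cv2.INTER_CUBIC))
cv2.imwrite('pics/c2.png',cv2.resize(b,None,fx=5,fy=5,interpolation=cv2.INTER_CUBIC))
E
```

```text
(no output)
```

View pics/c1.png

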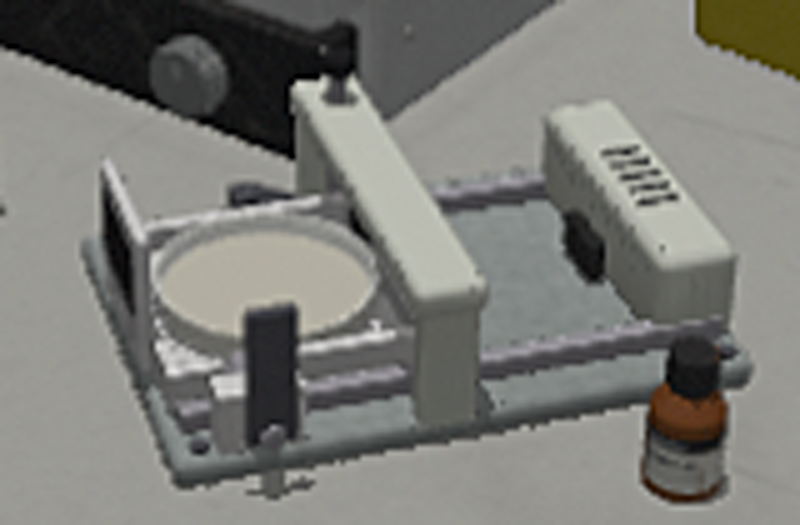

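View pics/c2.png

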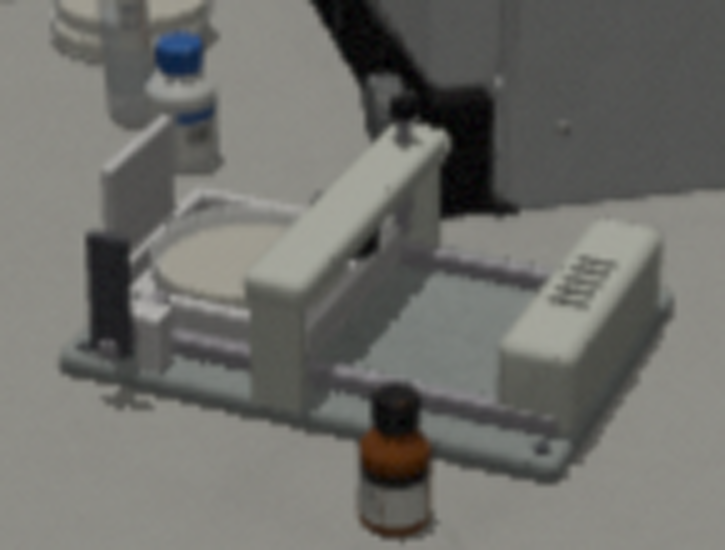

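Both crops show the same features: the bar corners, knob, tab top, front plate top and plate corners. In crop 1 the bar's right end is at (415,305)/(487,285) and the tab top at (271,307). In crop 2 they are at (250,280)/(310,290) and (109,236). I'll fit the reader pose to these points.

```bash
cat > h.py <<'E'
import numpy as np,cv2
from scipy.optimize import least_squares
def proj(p,X):
    return cv2.projectPoints(np.array(X,float),cv2.Rodrigues(np.array(p['R']))[0],np.array(p['t'],float),np.array(p['intrinsics']),np.array(p['distortion']))[0][:,0]
def W(q,X):
    c,s=np.cos(q[2]),np.sin(q[2]);X=np.array(X,float)
    return np.c_[q[0]+c*X[:,0]-s*X[:,1],q[1]+s*X[:,0]+c*X[:,1],X[:,2]]
def ground(p,uv,z):
    n=cv2.undistortPoints(np.array([[uv]],float),np.array(p['intrinsics']),np.array(p['distortion']))[0,0]
    R=np.array(p['R']);o=-R.T@p['t'];d=R.T@[n[0],n[1],1];return o+d*(z-o[2])/d[2]
E
python3 - <<'E'
from cell import *;from h import *
P={n:read_camera(n) for n in('scene','side')}
C={'scene':[(-46,-85,73,415,305),(-16,-85,73,487,285),(-46,85,73,292,88),(-16,85,73,355,80),(-31,65,96,340,25),(-105,-89,84,271,307),(-138,32,82,105,160),(-138,-32,82,143,237),(-140,86,6,88,243),(100,-82,6,750,370)],
'side':[(-46,-85,73,250,280),(-16,-85,73,310,290),(-16,85,73,447,143),(-31,65,96,405,97),(-105,-89,84,109,236),(-138,32,82,168,120),(-138,-32,82,105,172),(-140,-82,6,62,360),(100,-82,6,560,475)]}
off={'scene':(225,205),'side':(200,190)}
def res(q,names=('scene','side')):
    return np.concatenate([(proj(P[n],W(q,np.array(C[n])[:,:3]))-(np.array(C[n])[:,3:]/5-.4+off[n])).ravel() for n in names])
for names in [('scene',),('side',),('scene','side')]:
    f=least_squares(res,[600,0,0.3],args=(names,),loss='soft_l1',x_scale=[100,100,.3]);print(names,np.round(f.x,2),np.degrees(f.x[2]),f.cost)
print(np.round(res(f.x).reshape(-1,2),1).tolist())
q=f.x
print('push,tab',W(q,[(-142,0,55),(-105,-86,68)]).round(1).tolist())
for th in['brown_bottle','white_bottle','tube']:
  for n in P:
    o=outline_of(P[n],th)[0];v,u=np.nonzero(o['region']);print(th,n,ground(P[n],[u.mean(),v.max()],0).round())
E
```

```text
('scene',) [ 552.45 -306.75   -0.69] -39.3069855645616 9.889957386048811
('side',) [ 552.52 -307.31   -0.66] -37.859594070270916 5.241093054115863
('scene', 'side') [ 552.38 -306.77   -0.68] -38.722118663747864 16.708641529649196
[[0.8, -1.2], [1.6, 0.2], [-0.7, -0.9], [0.1, -1.2], [-0.6, 5.6], [-0.3, -0.3], [0.2, -0.4], [0.1, 1.0], [-1.8, 1.0], [1.1, 0.8], [-1.9, -0.8], [-1.1, -0.1], [0.8, -2.5], [0.3, 0.1], [0.6, -0.8], [0.4, -1.2], [0.3, -0.6], [-1.0, 1.0], [0.2, 0.7]]
push,tab [[441.6, -217.9, 55.0], [416.7, -308.2, 68.0]]
brown_bottle scene [ 500. -443.    0.]Traceback (most recent call last):
  File "<stdin>", line 15, in <module>
IndexError: list index out of range
```

```bash
python3 - <<'E'
from cell import *;from h import *
p=read_camera('scene')
for uv in [(170,197),(290,232),(300,240)]: print(ground(p,uv,0).round())
for th in['white_bottle','tube']:
  for o in outline_of(p,th)[:1]:
    v,u=np.nonzero(o['region']);print(th,ground(p,[u.mean(),v.max()],0).round())
s=sense();R=np.array(s['tcp_rot']);e=np.array(s['eef_pos'])
print(s['t'],[ (R.T@(np.array(w)-e)/10).round(2).tolist() for w in [(380,420,222),(480,200,222),(480,0,222),W([552.4,-306.8,np.radians(-38.7)],[(-105,-55,222)])[0]]])
E
```

```text
[613. 185.  -0.]
[ 645. -182.    0.]
[ 628. -221.    0.]
white_bottle [484. -88.   0.]
tube [472. -13.   0.]
1.25 [[-22.19, -15.39, 0.04], [-38.83, -32.91, 0.05], [-45.36, -51.81, 0.05], [-50.49, -80.1, 0.05]]
```

Request:
carry_out --pt "-20.4 -16 0 7 0" --pt "-20.4 -16 0 14 0" --pt "-20.4 -16 0 19.6 0" --pt "-20.4 -16 0 19.6 0" --pt "-20.4 -16 0 19.6 0" --pt "-20.4 -16 0 19.6 0" --pt "-35 -34.2 0 19.6 0" --pt "-35 -34.2 0 19.6 0" --pt "-35 -34.2 0 19.6 0" --pt "-35 -34.2 0 19.6 0" --pt "-35 -34.2 0 19.6 0" --pt "-35 -34.2 0 19.6 0" --pt "-42.6 -52.8 0 19.6 0" --pt "-42.6 -52.8 0 19.6 0" --pt "-42.6 -52.8 0 19.6 0" --pt "-42.6 -52.8 0 19.6 0" --pt "-42.6 -52.8 0 19.6 0" --pt "-42.6 -52.8 0 19.6 0" --squeeze 10

```text
t: 2.75
eef_pos: [450.5, -6.4, 222.9]
tcp_rot: [[-0.776, 0.63, 0.001], [0.63, 0.776, -0.0], [-0.001, 0.0, -1.0]]
force: [0.1, -0.5, -0.0]
opening: 0.6
gripper_force: 0.0
```

Request:
carry_out --pt "-16.4 -22.4 0 0 0" --pt "-16.4 -22.4 0 0 0" --pt "-16.4 -22.4 0 0 0" --pt "-16.4 -22.4 0 0 0" --pt "-16.4 -22.4 0 0 0" --pt "-16.4 -22.4 0 0 0" --pt "-16.4 -22.4 0 0 0" --pt "-16.4 -22.4 0 0 0" --pt "-16.4 -22.4 0 0 0" --pt "-16.4 -22.4 0 0 0"

```text
t: 3.58
eef_pos: [438.7, -277.1, 222.3]
tcp_rot: [[-0.781, 0.625, -0.0], [0.625, 0.781, 0.0], [0.0, -0.0, -1.0]]
force: [-0.1, 0.0, -0.5]
opening: 0.3
gripper_force: 0.0
```

```bash
python3 - <<'E'
from cell import *;from h import *
p=read_camera('wrist');s=sense();print(s['t'],s['eef_pos'])
f=p['frame'][:,:,::-1].copy()
q=[552.4,-306.8,np.radians(-38.7)]
M=[(-46,-85,73),(-16,-85,73),(-46,85,73),(-16,85,73),(-31,65,96),(-115,-86,84),(-95,-86,84),(-142,32,82),(-142,-32,82),(-140,86,12),(-140,-82,12),(100,-82,12)]
uv=proj(p,W(q,M));print(uv.round().tolist())
for a in uv: cv2.circle(f,tuple(int(x) for x in np.clip(a,-1000,2000)),3,(0,0,255),1)
cv2.imwrite('pics/w1.png',f)
E
```

```text
3.6333 [ 438.93746737 -276.61808164  222.40069681]
[[241.0, 255.0], [242.0, 279.0], [392.0, 254.0], [390.0, 278.0], [381.0, 276.0], [237.0, 196.0], [237.0, 215.0], [353.0, 169.0], [290.0, 169.0], [382.0, 164.0], [246.0, 163.0], [250.0, 331.0]]
```

View pics/w1.png

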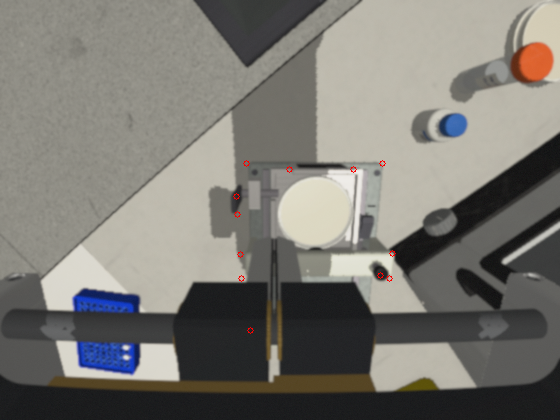

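The wrist view matches the fitted pose: the model marks for the tab (237,205), the front plate edge (290–353,169) and the plate corners (246/382,163) land within about 3 px. I'll descend now and push the tab.

Request:
carry_out --pt "0 0 4 0 0" --pt "0 0 8 0 0" --pt "0 0 11.5 0 0" --pt "0 0 14 0 0" --pt "0 0 15.3 0 0" --pt "0 0 15.3 0 0" --pt "0 -1.2 15.3 0 0" --pt "0 -2.0 15.3 0 0" --pt "0 -2.5 15.3 0 0" --pt "0 -3 15.3 0 0" --pt "0 -3.4 15.3 0 0" --pt "0 -3.8 15.3 0 0" --pt "0 -4.2 15.3 0 0" --pt "0 -4.5 15.3 0 0" --pt "0 -4.7 15.3 0 0" --pt "0 -4.7 15.3 0 0"

```text
t: 4.97
eef_pos: [410.3, -313.4, 69.6]
tcp_rot: [[-0.781, 0.624, 0.001], [0.624, 0.781, 0.002], [0.0, 0.002, -1.0]]
force: [7.6, 9.3, 4.3]
opening: 0.6
gripper_force: 5.4
```

```bash
cat > st.py <<'E'
from cell import *;from h import *
q=[552.4,-306.8,np.radians(-38.7)]
s=sense();e=np.array(s['eef_pos'])-[q[0],q[1],0];c,n=np.cos(q[2]),np.sin(q[2])
print(s['t'],'reader xy',c*e[0]+n*e[1],-n*e[0]+c*e[1],e[2]);f=s['force'];print('F reader',c*f[0]+n*f[1],-n*f[0]+c*f[1],f[2])
E
python3 st.py
```

```text
4.9667 reader xy -106.77309755798966 -93.94380411401738 69.57796796834279
F reader 0.14548903624264042 12.019285911325587 4.297608834067551
```

Request:
carry_out --pt "0 -0.15 0 0 0" --pt "0 -0.3 0 0 0" --pt "0 -0.3 0 0 0" --pt "0 -0.3 0 0 0"

```text
t: 5.3
eef_pos: [410.2, -313.7, 69.6]
tcp_rot: [[-0.783, 0.622, 0.002], [0.622, 0.783, 0.003], [0.0, 0.004, -1.0]]
force: [16.2, 19.1, 3.9]
opening: 0.8
gripper_force: 12.7
```

```bash
python3 st.py
```

```text
5.3 reader xy -106.65995432345788 -94.31079114054057 69.58121337471229
F reader 0.7520417767756378 25.028030138754065 3.9339617440966714
```

Request:
carry_out --pt "0 1.5 0 0 0" --pt "0 2.7 0 0 0" --pt "0 2.7 -3 0 0" --pt "0 2.7 -6.5 0 0" --pt "0 2.7 -6.5 0 0" --pt "3 5.5 -6.5 0 0" --pt "5.5 8 -6.5 0 0" --pt "6.7 9.7 -6.5 0 0" --pt "6.7 9.7 -6.5 0 0" --pt "6.7 9.7 -6.5 0 0"

```text
t: 6.13
eef_pos: [416.0, -198.0, 134.6]
tcp_rot: [[-0.782, 0.623, 0.0], [0.623, 0.782, 0.0], [-0.0, 0.0, -1.0]]
force: [0.1, 0.1, -0.4]
opening: 0.6
gripper_force: 0.0
```

```bash
python3 st.py; python3 - <<'E'
from cell import *;from h import *
q=[552.4,-306.8,np.radians(-38.7)]
a=read_camera('scene');b=read_camera('side');w=read_camera('wrist')['frame']
g=lambda p,x0,y0:cv2.resize(p['frame'][y0:y0+100,x0:x0+133],(399,300),interpolation=cv2.INTER_CUBIC)
im=np.vstack([np.hstack([g(a,225,210),g(b,200,190)]),np.pad(cv2.resize(w[100:310,140:420],(399,300)),((0,0),(0,399),(0,0)))])
cv2.imwrite('pics/m1.png',im[:,:,::-1])
E
```

```text
6.1333 reader xy -174.4780222677179 -0.32600990103235006 134.55970751867602
F reader 0.024735913768062973 0.1921580706614185 -0.43337580116138585
```

View pics/m1.png

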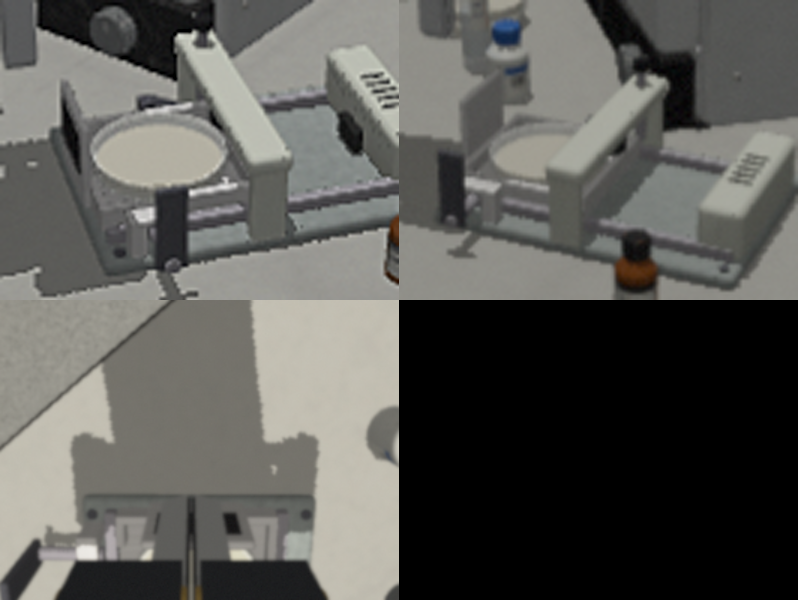

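The bolt tab now stands clear, well outside the plate (172,225 in the scene crop). The gripper is centred in front of the front plate, so I'll descend and push.

Request:
carry_out --pt "0 0 3.5 0 0" --pt "0 0 6 0 0" --pt "0 0 7 0 0" --pt "0 0 7 0 0" --pt "-1 0 7 0 0" --pt "-1.8 0 7 0 0" --pt "-2.3 0 7 0 0" --pt "-2.8 0 7 0 0" --pt "-3.4 0 7 0 0" --pt "-4 0 7 0 0" --pt "-4.7 0 7 0 0" --pt "-5.4 0 7 0 0" --pt "-6.1 0 7 0 0" --pt "-6.8 0 7 0 0" --pt "-7.5 0 7 0 0" --pt "-8.2 0 7 0 0" --pt "-8.8 0 7 0 0" --pt "-9.3 0 7 0 0" --pt "-9.7 0 7 0 0" --pt "-9.8 0 7 0 0"

```text
t: 7.95
eef_pos: [491.6, -259.9, 64.3]
tcp_rot: [[-0.781, 0.625, -0.002], [0.625, 0.781, 0.001], [0.003, -0.0, -1.0]]
force: [-7.6, 5.2, -1.5]
opening: 0.4
gripper_force: 4.2
```

```bash
python3 st.py
```

```text
7.95 reader xy -76.75538640262894 -1.4565003719840988 64.2765678015886
F reader -9.216647548985959 -0.6989404105428223 -1.5340166730257858
```

Spring force is about 9 N, as expected. I'll keep going slowly to the rear stop.

Request:
carry_out --pt "-0.2 0 0 0 0" --pt "-0.4 0 0 0 0" --pt "-0.6 0 0 0 0" --pt "-0.8 0 0 0 0" --pt "-0.9 0 0 0 0" --pt "-0.9 0 0 0 0"

```text
t: 8.45
eef_pos: [495.5, -263.1, 64.1]
tcp_rot: [[-0.781, 0.625, -0.007], [0.625, 0.781, 0.007], [0.01, 0.001, -1.0]]
force: [-26.2, 19.6, 23.4]
opening: 0.7
gripper_force: 16.5
```

```bash
python3 st.py
```

```text
8.45 reader xy -71.7296554192512 -1.4404305754885414 64.11018862102576
F reader -32.74359174763883 -1.092765529669716 23.392100121784413
```

Request:
carry_out --pt "0.6 0 0 0 0" --pt "1.4 0 0 0 0" --pt "2.2 0 0 0 0" --pt "3.0 0 0 0 0" --pt "4 0 0 0 0" --pt "6 0 0 0 0" --pt "9 0 0 0 0" --pt "12 0 0 0 0" --pt "12 0 0 0 0" --pt "12 0 -4 0 0" --pt "12 0 -8 0 0" --pt "12 0 -12 0 0" --pt "12 0 -12 0 0" --pt "12 0 -12 0 0"

```text
t: 9.62
eef_pos: [407.6, -191.0, 186.9]
tcp_rot: [[-0.781, 0.624, 0.007], [0.624, 0.781, 0.001], [-0.004, 0.005, -1.0]]
force: [0.6, 0.2, 1.0]
opening: 0.6
gripper_force: 0.0
```

```bash
python3 st.py; python3 - <<'E'
from cell import *;from h import *
q=[552.4,-306.8,np.radians(-38.7)]
a=read_camera('scene');b=read_camera('side')
print(proj(a,W(q,[(-88,32,82),(-88,-32,82)])).round(),proj(b,W(q,[(-88,32,82),(-88,-32,82)])).round())
g=lambda p,x0,y0:cv2.resize(p['frame'][y0:y0+110,x0:x0+100],(400,440),interpolation=cv2.INTER_CUBIC)
im=np.hstack([g(a,235,200),g(b,200,190)])
cv2.imwrite('pics/m2.png',im[:,:,::-1])
E
```

```text
9.6167 reader xy -185.42429197928317 -0.15482425746657213 186.88211387557922
F reader 0.3230128101555011 0.5642600215917906 0.9713520203515427
[[270. 233.]
 [279. 249.]] [[253. 216.]
 [241. 227.]]
```

View pics/m2.png

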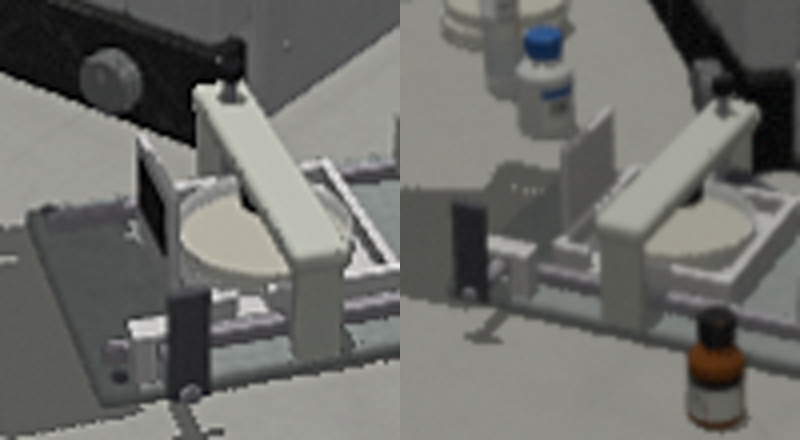

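The front plate's top corner sits at about (140,138) in the scene crop. The model predicts (140,132) for the middle position, so the shuttle is caught with the dish under the bar, the bolt out and the bottles standing.

```bash
python3 -c "
from cell import *
print(hand_in())"
```

```text
the job is handed in; nothing more can be done
None
```

The job is handed in: the bolt was pushed fully out, then the shuttle was pushed to its rear stop and released. The last pictures show it caught at the middle position with the dish under the reading bar and the bottles still standing; the tube's base is visible but I did not check it separately.

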